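# Drive the brass bush out of the clamped wooden pattern

## Task

Take the yellow-handled drift out of its stand, push its steel rod down through the knockout hole in the top of the wooden pattern held in the red vise, and gently drive the brass bush out below so that it drops into the blue tray. Push with steady light force, never more than 25 N on the wood or the bush, then draw the drift out and stand it back in its stand. Leave the other things on the bench alone, and do not touch the bush with the gripper.

Things in the scene. Friction and masses are not known exactly. Their poses are not given: they have to be found in the camera images.
- vise: Red bench vise, fixed to the table. Origin on the table midway between the jaws, z up. Jaws close along y: jaws with 12 mm plywood liners from y = +-40 to +-88 mm, 126 mm wide in x, tops 100 mm high; the screw and its cross handle run out to y = +222 mm. The jaws hold the wooden pattern 56 to 98 mm above the table; the space below it is open down to the tray.
- block: Lower part of the wooden pattern, fixed in the vise: peach block 90 x 80 x 22 mm with a turned stub on its -x side. Origin at the centre of its underside, 56 mm straight above the vise's origin. A vertical 32 mm hole through its centre holds the bush.
- pattern_top (a point): Point 98 mm above the vise's origin, level with the top of the darker wooden flange plate (66 x 66 x 20 mm) fixed on the block. The plate has the vertical knockout hole, 13.5 mm in diameter with a 1.2 mm countersink, right through to the bush. It was drilled by eye: its axis is up to 4.5 mm off this point along the vise's x and also along its y, new each time; find it by feel or by sight.
- tray: Blue plastic tray fixed under the pattern, 78 x 80 mm, 20 mm high, walls and floor 3 mm. Origin at the centre of its underside, which is the vise's origin.
- bush: Solid brass plug bush, 30 mm diameter, 24 mm long, about 140 g, upright in the block's hole; origin at the centre of its lower face, which starts 50 to 53.5 mm above the table. Sprung wood grips it: a steady push of roughly 5 to 16 N slides it down, until its upper face is about 60 mm above the table; then it falls into the tray.
- drift: Drift (ejector rod): upright steel rod 12 mm in diameter and 70 mm long with a slightly tapered tip (10.6 mm across at the end, taper 1.5 mm long), under a square yellow handle 24 x 24 mm (sides along its x and y) and 60 mm long. Origin at the rod's lower end, z up the axis; the handle is from z = 70 to 130 mm. Starts standing in the stand; about 160 g.
- stand: Brown wooden stand block, 64 x 64 x 50 mm, fixed to the table, origin at the centre of its underside. In its top is a 16 mm round blind hole, 44 mm deep (its floor is 6 mm above the table), where the drift stands, a little loose.
- sander: Bystander: blue sanding block 110 x 60 x 30 mm with a wooden piece on top, 60 mm high in all. Origin under its centre.
- spool: Bystander: turned wooden spool, 68 mm diameter, 66 mm high. Origin under its centre.
- screwdriver: Bystander: screwdriver lying on the table, about 200 mm long along its x. Origin near its middle.
Not all that is in view belongs to the job. What is shaped like the drift but green, purple or turquoise is not meant.

How it is judged:
On the way, in this order (a step that is already met when the one before it is completed fails the run):
1. the drift's rod is in the knockout hole, at least 10 mm below the top of the pattern (horizontal distance between drift and vise below 0.011 m and height (world z) of drift below 0.088 m and angle between drift's own z axis and vertical below 0.15 rad and height (world z) of bush above 0.045 m), for 0.05 s.
2. the bush has been driven out and lies in the tray, with the drift still through the hole (horizontal distance between bush and vise below 0.045 m and height (world z) of bush below 0.026 m and horizontal distance between drift and vise below 0.014 m and height (world z) of drift below 0.078 m), for 0.05 s.
At the end, for the whole second after the job is handed in: The bush lies at rest in the tray (within 45 mm of the vise's origin, its origin less than 26 mm above the table), and the drift stands at rest, released, in its stand's hole: axis within 8 mm of the stand's centre, lower end less than 12 mm above the table, leaning less than 0.15 rad (horizontal distance between bush and vise below 0.045 m and height (world z) of bush below 0.026 m and linear speed of each of bush, drift below 0.02 m/s and horizontal distance between drift and stand below 0.008 m and height (world z) of drift below 0.012 m and angle between drift's own z axis and vertical below 0.15 rad); the robot touches nothing.
It fails at once if the drift is pushed against the wood or the vise with more than 25 N (contact force between drift and vise above 25 N).
It fails at once if the drift is pushed against the bush with more than 25 N (contact force between drift and bush above 25 N).
It fails at once if the gripper or arm touches the bush (contact force between any of the fingers, the arm and bush above 0.3 N).
It fails at once if a bystander is moved by more than 15 mm (distance of any of sander, spool, screwdriver from where it was at the start of the episode above 0.015 m).
It also fails if it takes over 72 s, if anything falls off the work surface, if the arm or the gripper's body presses on something with over 40 N, if the wrist force passes 120 N, or if a joint passes its speed limit or range.

## Robot

A 6-joint arm with a two-finger parallel gripper is mounted at the origin on the work surface. World frame = base frame: x ahead of the robot, y to its left, z up, the work surface at z = 0. Lengths are in m, angles in rad, forces in N, time in s.
With the tool pointing down it reaches from about 0.2 to 0.875 m from the base axis. Payload 3.4 kg.
Tool frame: the origin (TCP) lies at the very end of the fingers, on their centre line; the grasp point (between the pads) lies pinch_z behind it (pinch_z is the distance from the TCP to the grasp point, in m); z points along the fingers, y is the line along which they close (so a half turn about z gives the same grasp; the last joint's range is limited). The gripper opens to 94 mm and grips with 3 to 60 N. Pads are 16 mm wide; open, the fingers measure 119 mm over their backs; the gripper's body (75 mm by 177 mm) begins 78 mm behind the grasp point.
Start: joints at [1.085, 0.276, 1.505, -0, 1.361, -0.121], TCP at [0.205, 0.537, 0.205] pointing down, gripper open.
Joint ranges: [-2.89, 2.89], [-0.75, 2.08], [0.22, 2.7], [-1.18, 4.32], [0.11, 2.71], [-2.7, 2.7]. Speed limits (rad/s): [2.57, 2.57, 3.14, 3.14, 3.14, 3.14].

## Interface

Orientations are given as a 3x3 rotation matrix whose columns are the frame's x, y, z axes.
In Python, from rig import state, read_camera, get_calibration, job_done, pinch_z gives the robot as it stands. The module is installed in compiled form; this text tells all that it offers.
- The arm moves only by the tool carry_out, never from a script. Its argument "increments" is a list of rows, each a list of 7 numbers: the closure, from 0 (fully open) to 1 (shut), then the shift along the tool's x, y, z in mm, then the turn, a rotation vector about the tool's x, y, z in degrees. In form: [[grip, tx, ty, tz, rx, ry, rz], ...]. A call has exactly 8 rows; each row is the pose to reach, as a shift and turn from the pose commanded when the call began, along the tool's axes at that moment; what a row does not reach only later rows make up. A row lasts 1/10 s, in which the tool goes at most 50 mm and 8.59 degrees, less where a joint would pass 70% of its speed; a pose out of reach is approached as far as the arm can. A call with a gripper value outside its range is refused whole. The fingers move at their own pace and stop on an object; the grip force is fixed at half the most. Time passes only in rows, so rows that repeat a pose let the fingers close, or fill a call up. It gives the time, the measured TCP pose, the force, the opening and the grip force at its end, in the units of the state.
- state(): the state, without advancing time (a new reading comes with each control period).
- read_camera(name): name is "scene" or "top"; returns the picture (480x640x3 uint8, red, green, blue); there is no depth.
- get_calibration(name): a dict with "fx", "fy", "cx", "cy" (pixels), "pose" (4x4, takes a point from camera to world coordinates). Camera axes: x right, y down, z forward; pixel columns grow to the right and rows downward; lengths in m; the calibration is good to about 2 mm. A picture is of the moment at which its call begins. get_calibration takes no time and is no camera call.
- job_done(): hands the job in; it is judged then, once.
The state is a dict: "time_s": time; "joints": joint angles; "qd": joint speeds; "tau": joint torques, N m; "ee_pos": TCP position; "eef_rot": TCP orientation; "wrist_force": force on the tool from outside, world axes, zero at the start; "torque": the same for the moment, N m; "finger_gap": opening from 0.0 (shut) to 1.0 (fully open); "gripper_force": force on a finger pad.
Only numpy, scipy, OpenCV 4.12 (cv2) and the standard library are available. Lean on these libraries where they do the work, as an engineer would, in place of code of your own. Each camera call takes 0.05 s, during which the arm holds its last target. There are 200 camera calls.

## Working session

There is one attempt and no reset: what is moved stays moved. The work goes in short steps, Python scripts to look and compute and a tool call to move; the robot and the scene stay as the last step left them, time stands still between calls to the robot, and variables do not carry over. Pictures are saved under pics/ and viewed, at most 10 in all, crops included, and the job is handed in when it is done.

Besides the shell and the picture viewer there is one more tool, called after ">>>" by a JSON object that holds its "op" and its "data", one argument or row to a line. carry_out: Moves the arm, as the interface text tells. Its arguments: {"type":"object","properties":{"increments":{"type":"array","items":{"type":"array","items":{"type":"number"}}}},"required":["increments"]}

```bash
mkdir -p pics; python3 - <<'E'
from rig import *
import cv2,numpy as np
np.set_printoptions(precision=4,suppress=True)
for n in("scene","top"):
    im=read_camera(n); cv2.imwrite(f"pics/{n}0.png",im[...,::-1]); c=get_calibration(n); print(n,c)
s=state(); print(s,pinch_z)
E
```

```text
scene {'fx': 542.9218458983046, 'fy': 542.9218458983046, 'cx': 322.85651099121503, 'cy': 242.16431305424567, 'pose': array([[ 0.823 ,  0.4699, -0.3193,  0.9258],
       [ 0.5681, -0.6745,  0.4715, -0.5779],
       [ 0.0062, -0.5694, -0.822 ,  0.8608],
       [ 0.    ,  0.    ,  0.    ,  1.    ]])}
top {'fx': 458.9807724223545, 'fy': 458.9807724223545, 'cx': 319.43202958203284, 'cy': 232.56307659471727, 'pose': array([[-0.0223, -0.9978,  0.0631,  0.5717],
       [-0.9998,  0.0223, -0.0005, -0.1193],
       [-0.0009, -0.0631, -0.998 ,  0.9227],
       [ 0.    ,  0.    ,  0.    ,  1.    ]])}
{'time_s': 0.1, 'joints': array([ 1.085 ,  0.2765,  1.506 , -0.    ,  1.3607, -0.121 ]), 'qd': array([ 0.0024,  0.0006, -0.0028, -0.0012, -0.0004,  0.0002]), 'tau': array([  0.0027, -40.5454, -23.778 ,   0.0703,   0.0299,  -0.    ]), 'ee_pos': array([0.2049, 0.5367, 0.2047]), 'eef_rot': array([[-0.9342,  0.3568, -0.0007],
       [ 0.3568,  0.9342, -0.0014],
       [ 0.0002, -0.0016, -1.    ]]), 'wrist_force': array([-0.4943,  0.4496,  0.5814]), 'torque': array([ 0.0254, -0.0308,  0.0276]), 'gripper_force': 0.0, 'finger_gap': 0.9985284674443399} 0.0188
```

View pics/scene0.png

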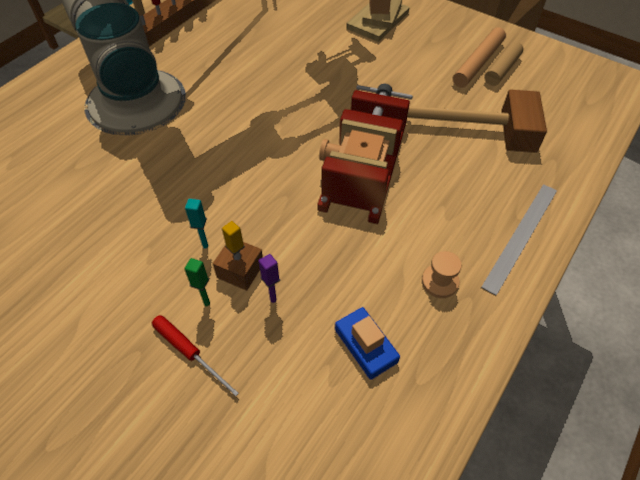

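View pics/top0.png

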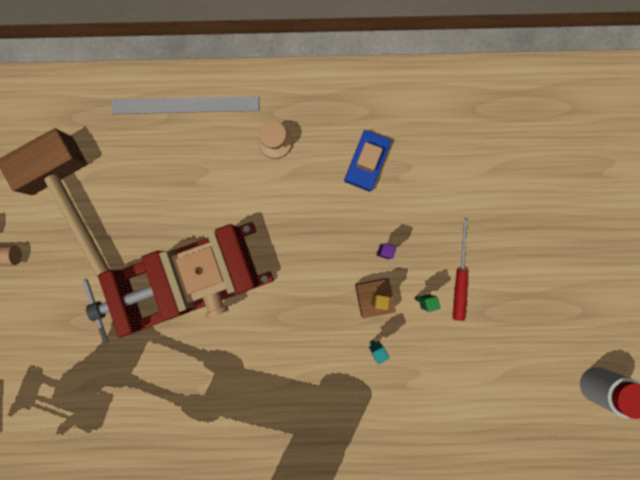

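The views show the drift (yellow) at scene (232,235) / top (383,302) in its stand, ringed by green, purple and turquoise look-alikes. The knockout hole is at scene (364,145) / top (198,270). I'll take enlarged crops for the details.

```bash
cat > h.py <<'E'
from rig import *
import cv2,numpy as np
np.set_printoptions(precision=4,suppress=True)
def ray(n,p):
    c=get_calibration(n);T=c["pose"];d=T[:3,:3]@np.array([(p[0]-c["cx"])/c["fx"],(p[1]-c["cy"])/c["fy"],1]);return T[:3,3],d/np.linalg.norm(d)
def onz(n,p,z):
    o,d=ray(n,p);return o+d*(z-o[2])/d[2]
def tri(ps,pt):
    (a,u),(b,v)=ray("scene",ps),ray("top",pt)
    s=np.linalg.lstsq(np.c_[u,-v],b-a,rcond=None)[0]
    p,q=a+s[0]*u,b+s[1]*v;return (p+q)/2,np.linalg.norm(p-q)
E
python3 - <<'E'
from h import *
S,Tp=[cv2.imread(f"pics/{n}0.png") for n in("scene","top")]
f=lambda im,x,y,w,h:cv2.resize(im[y:y+h,x:x+w],(w*4,h*4),interpolation=cv2.INTER_CUBIC)
cv2.imwrite("pics/crops.png",np.vstack([np.hstack([f(S,185,190,95,75),f(Tp,345,240,95,75)]),np.hstack([f(S,317,105,95,70),f(Tp,150,235,95,70)])]))
for n,im in(("scene",S),("top",Tp)):
    H=cv2.cvtColor(im,cv2.COLOR_BGR2HSV)
    for c,lo,hi in(("yel",(20,190,60),(30,255,255)),("grn",(50,150,30),(75,255,255)),("tur",(85,150,30),(97,255,255)),("pur",(130,120,30),(155,255,255))):
        m=cv2.inRange(H,lo,hi);cs=max(cv2.findContours(m,0,1)[0],key=cv2.contourArea);print(n,c,cv2.contourArea(cs),cv2.boundingRect(cs),cv2.minAreaRect(cs))
E
```

```text
scene yel 399.5 (222, 221, 21, 32) ((232.61767578125, 236.47061157226562), (30.802024841308594, 16.97749137878418), 75.96376037597656)
scene grn 429.5 (185, 259, 23, 30) ((196.25003051757812, 273.25), (30.990318298339844, 18.024980545043945), 71.56504821777344)
scene tur 388.0 (186, 199, 20, 29) ((195.08460998535156, 212.9769287109375), (30.6970272064209, 15.962453842163086), 74.74488067626953)
scene pur 407.5 (258, 254, 21, 32) ((268.88238525390625, 269.5294189453125), (30.074417114257812, 17.46256446838379), 75.96376037597656)
top yel 17.5 (373, 294, 7, 13) ((374.5172424316406, 299.2068786621094), (4.456687927246094, 12.998673439025879), 21.801406860351562)
top grn 177.0 (417, 296, 22, 14) ((427.676513671875, 302.7059326171875), (14.309600830078125, 18.432706832885742), 75.96376037597656)
top tur 169.0 (371, 342, 17, 21) ((377.9000244140625, 350.8000183105469), (21.0190372467041, 10.733125686645508), 63.43495178222656)
top pur 161.0 (378, 244, 17, 14) ((386.25, 250.25001525878906), (14.546475410461426, 13.597793579101562), 18.43494987487793)
```

View pics/crops.png

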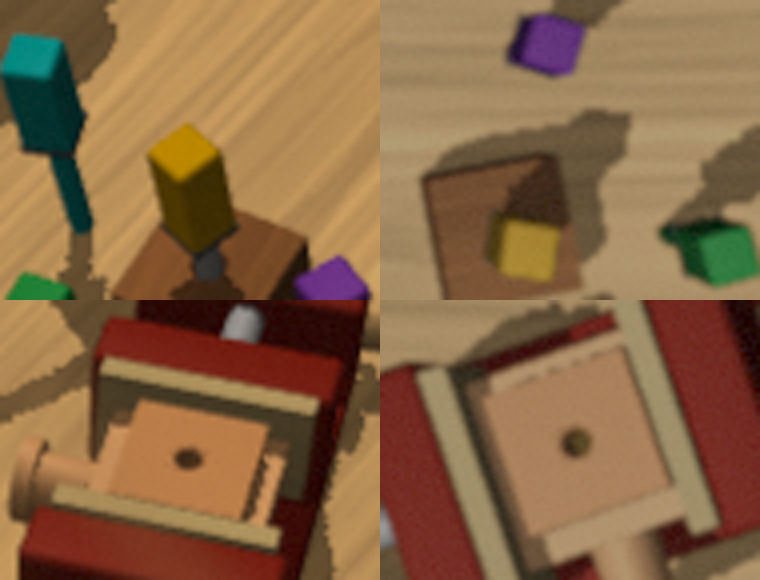

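The crops show the yellow top-face centre at scene (231.1,228.1) / top (382.5,302), and the hole at scene (364,144.8) / top (199.2,270.5). Next I'll triangulate these.

```bash
python3 - <<'E'
from h import *
A=lambda x,y:(185+x/4,190+y/4); B=lambda x,y:(345+(x-380)/4,240+y/4)
C=lambda x,y:(317+x/4,105+(y-300)/4); D=lambda x,y:(150+(x-380)/4,235+(y-300)/4)
print("drift top",tri(A(184.5,152.5),B(530,248)))
print("hole",tri(C(188,459),D(577,442)),onz("scene",C(188,459),.098),onz("top",D(577,442),.098))
sc=[A(*p) for p in((186,125),(219,152),(183,180),(150,153))];tp=[B(*p) for p in((505,217),(563,222),(555,280),(498,274))]
for n,q in(("scene",sc),("top",tp)):
    w=np.array([onz(n,p,.136) for p in q]);e=w-np.roll(w,-1,0);print(n,w.mean(0),np.degrees(np.arctan2(e[:,1],e[:,0]))%90,np.linalg.norm(e,axis=1))
w=np.array([onz("top",D(*p),.098) for p in((488,387),(622,345),(672,488),(530,535))]);e=w-np.roll(w,-1,0);print("plate",w.mean(0),np.degrees(np.arctan2(e[:,1],e[:,0]))%90,np.linalg.norm(e,axis=1))
# stand corners top view (z=.05): visible (423,178)(550,153)(580,290)
q=np.array([onz("top",B(*p),.05) for p in((423,178),(550,153))]);print("stand edge",q)
print("stand centre scene/top via rect")
S,Tp=[cv2.imread(f"pics/{n}0.png") for n in("scene","top")]
H=cv2.cvtColor(Tp,cv2.COLOR_BGR2HSV);m=cv2.inRange(H[275:325,350:402],(0,100,20),(17,255,150));c=max(cv2.findContours(m,0,1)[0],key=cv2.contourArea);r=cv2.minAreaRect(c);print(r);print(onz("top",(r[0][0]+350,r[0][1]+275),.05))
for n,a,b in(("grn",(193,263),(431.7,302)),("pur",(268.3,260.5),(387.8,250.5)),("tur",A(38,57),(379.5,354))): print(n,tri(a,b))
E
```

```text
drift top (array([ 0.5011, -0.2242,  0.1324]), np.float64(0.0017060698324970474))
hole (array([0.5614, 0.0987, 0.0941]), np.float64(0.0020896518947915088)) [0.564 0.096 0.098] [0.5606 0.0971 0.098 ]
scene [ 0.5039 -0.2255  0.136 ] [81.7596 81.2222 82.2403 81.7656] [0.0204 0.0196 0.0202 0.0198]
top [ 0.5007 -0.2244  0.136 ] [83.828  80.2692 82.7646 81.2376] [0.0248 0.0247 0.0243 0.0243]
plate [0.5621 0.0966 0.098 ] [16.1999 18.759  17.029  15.6244] [0.0628 0.0681 0.0665 0.069 ]
stand edge [[ 0.527  -0.1862  0.05  ]
 [ 0.5374 -0.2466  0.05  ]]
stand centre scene/top via rect
((29.87599754333496, 19.068002700805664), (41.769752502441406, 47.31520462036133), 79.69515228271484)
[ 0.508  -0.2313  0.05  ]
grn (array([ 0.4974, -0.3099,  0.1316]), np.float64(0.002820361560210868))
pur (array([ 0.5888, -0.237 ,  0.1271]), np.float64(0.001331357090857845))
tur (array([ 0.4121, -0.2175,  0.1251]), np.float64(0.001281362298383872))
```

Two-view results:
- Drift axis: (0.501,-0.224), handle top at z≈0.133 (text says 0.136), faces at 82°.
- Look-alikes: about 87 mm away on three sides.
- Hole: about (0.562,0.097) at z≈0.095.

Moving above the drift now.

>>> {"op": "carry_out", "data": {
  "increments": [
    [0.35, -34, -37, 0, 0, 0, -2],
    [0.35, -68, -74, 0, 0, 0, -4],
    [0.35, -102, -111, 0, 0, 0, -6],
    [0.35, -136, -148, 0, 0, 0, -8],
    [0.35, -170, -185, 0, 0, 0, -10],
    [0.35, -204, -222, 0, 0, 0, -12],
    [0.35, -238, -259, 0, 0, 0, -13],
    [0.35, -272, -296, 0, 0, 0, -13]
  ]
}}

```text
time_s: 0.9
ee_pos: [0.3529, 0.1636, 0.2054]
eef_rot: [[-0.991, 0.137, 0.0], [0.137, 0.991, 0.0], [-0.0, 0.0, -1.0]]
wrist_force: [1.7, 0.3, 0.4]
finger_gap: 0.652
gripper_force: 0.0
```

```bash
cat >> h.py <<'E'
def go(x,y,z,yaw=172):
    "increments to reach a TCP position, tool down, tool x axis at yaw deg"
    from scipy.spatial.transform import Rotation as Ro
    s=state();R=s["eef_rot"];c,t=np.cos(np.radians(yaw)),np.sin(np.radians(yaw))
    G=np.array([[c,t,0],[t,-c,0],[0,0,-1]])
    print("t",s["time_s"],"pos",s["ee_pos"],"mm",(R.T@(np.array([x,y,z])-s["ee_pos"])*1e3).round(1),"deg",np.degrees(Ro.from_matrix(R.T@G).as_rotvec()).round(2),"F",s["wrist_force"],"gap",s["finger_gap"],"gf",s["gripper_force"])
E
python3 -c "
from h import *
go(.501,-.2243,.165)"
```

```text
t 0.9 pos [0.3529 0.1636 0.2054] mm [-199.7 -364.    40.4] deg [0.01 0.02 0.14] F [1.7182 0.3069 0.3825] gap 0.6522859085418516 gf 0.0
```

>>> {"op": "carry_out", "data": {
  "increments": [
    [0.35, -24, -43, 0, 0, 0, 0],
    [0.35, -48, -87, 0, 0, 0, 0],
    [0.35, -72, -131, 0, 0, 0, 0],
    [0.35, -96, -175, 0, 0, 0, 0],
    [0.35, -120, -219, 0, 0, 0, 0],
    [0.35, -144, -263, 0, 0, 0, 0],
    [0.35, -168, -307, 0, 0, 0, 0],
    [0.35, -192, -350, 0, 0, 0, 0]
  ]
}}

```text
time_s: 1.7
ee_pos: [0.495, -0.2096, 0.2051]
eef_rot: [[-0.99, 0.138, -0.0], [0.138, 0.99, 0.001], [0.0, 0.001, -1.0]]
wrist_force: [0.7, 0.3, 0.8]
finger_gap: 0.649
gripper_force: 0.0
```

```bash
python3 -c "
from h import *
go(.501,-.2243,.088)
for n in ('scene','top'): cv2.imwrite(f'pics/{n}1.png',read_camera(n)[...,::-1])
S=cv2.imread('pics/scene1.png');T=cv2.imread('pics/top1.png')
f=lambda im,x,y,w,h:cv2.resize(im[y:y+h,x:x+w],(400,400),interpolation=cv2.INTER_CUBIC)
cv2.imwrite('pics/c1.png',np.hstack([f(S,170,160,130,130),f(T,320,235,130,130)]))"
```

```text
t 1.7 pos [ 0.495  -0.2096  0.2051] mm [ -8.  -13.8 117.1] deg [ 0.04 -0.03  0.06] F [0.7464 0.2746 0.7769] gap 0.6485320764901957 gf 0.0
```

View pics/c1.png

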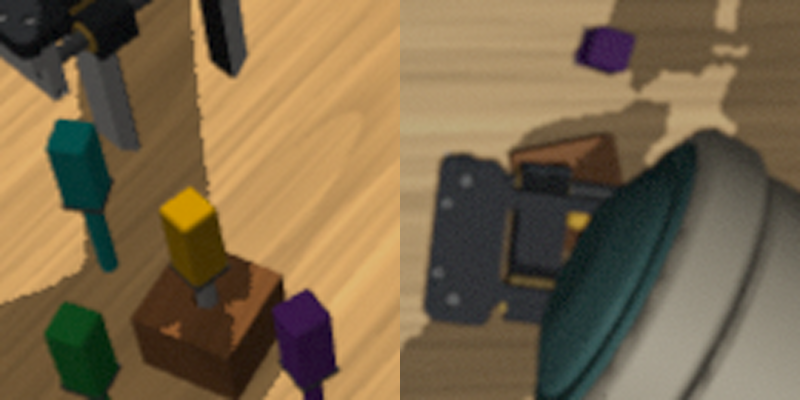

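The fingers straddle the yellow handle, which sits near (190,235) in the left crop, and nothing is in the way. Going down to grasp.

>>> {"op": "carry_out", "data": {
  "increments": [
    [0.35, -9, -14, 20, 0, 0, 0],
    [0.35, -9, -14, 45, 0, 0, 0],
    [0.35, -9, -14, 70, 0, 0, 0],
    [0.35, -9, -14, 95, 0, 0, 0],
    [0.35, -9, -14, 115, 0, 0, 0],
    [0.35, -9, -14, 115, 0, 0, 0],
    [0.9, -9, -14, 115, 0, 0, 0],
    [0.9, -9, -14, 115, 0, 0, 0]
  ]
}}

```text
time_s: 2.6
ee_pos: [0.5027, -0.2228, 0.0917]
eef_rot: [[-0.991, 0.137, 0.002], [0.137, 0.991, -0.001], [-0.002, -0.001, -1.0]]
wrist_force: [-0.3, -0.5, 0.1]
finger_gap: 0.517
gripper_force: 0.0
```

>>> {"op": "carry_out", "data": {
  "increments": [
    [0.9, 0, 0, 0, 0, 0, 0],
    [0.9, 0, 0, 0, 0, 0, 0],
    [0.9, 0, 0, 0, 0, 0, 0],
    [0.9, 0, 0, 0, 0, 0, 0],
    [0.9, 0, 0, 0, 0, 0, 0],
    [0.9, 0, 0, 0, 0, 0, 0],
    [0.9, 0, 0, -3, 0, 0, 0],
    [0.9, 0, 0, -5, 0, 0, 0]
  ]
}}

```text
time_s: 3.4
ee_pos: [0.5016, -0.2224, 0.0951]
eef_rot: [[-0.99, 0.138, -0.001], [0.138, 0.99, 0.001], [0.001, 0.001, -1.0]]
wrist_force: [-0.7, -0.1, -2.0]
finger_gap: 0.257
gripper_force: 29.6
```

>>> {"op": "carry_out", "data": {
  "increments": [
    [0.9, 0, 0, -15, 0, 0, 0],
    [0.9, 0, 0, -40, 0, 0, 0],
    [0.9, 0, 0, -70, 0, 0, 0],
    [0.9, 0, 0, -100, 0, 0, 0],
    [0.9, 0, 20, -125, 0, 0, 0],
    [0.9, -2, 55, -130, 0, 0, 0],
    [0.9, -4, 95, -130, 0, 0, 0],
    [0.9, -6, 135, -130, 0, 0, 0]
  ]
}}

```text
time_s: 4.2
ee_pos: [0.5264, -0.0887, 0.2254]
eef_rot: [[-0.99, 0.139, 0.0], [0.139, 0.99, 0.0], [-0.0, 0.0, -1.0]]
wrist_force: [-0.1, -0.6, -2.3]
finger_gap: 0.258
gripper_force: 29.6
```

>>> {"op": "carry_out", "data": {
  "increments": [
    [0.9, -2, 35, 0, 0, 0, 0],
    [0.9, -4, 70, 0, 0, 0, 0],
    [0.9, -6, 105, 0, 0, 0, 0],
    [0.9, -8, 135, 0, 0, 0, 0],
    [0.9, -9, 150, 0, 0, 0, 0],
    [0.9, -9, 160, 0, 0, 0, 0],
    [0.9, -9, 160, 0, 0, 0, 0],
    [0.9, -9, 160, 0, 0, 0, 0]
  ]
}}

```text
time_s: 5.0
ee_pos: [0.5572, 0.0664, 0.2253]
eef_rot: [[-0.99, 0.138, -0.001], [0.138, 0.99, -0.001], [0.0, -0.001, -1.0]]
wrist_force: [0.1, -0.3, -0.5]
finger_gap: 0.253
gripper_force: 29.6
```

```bash
python3 -c "
from h import *
go(.562,.097,.2)
for n in ('scene','top'): cv2.imwrite(f'pics/{n}2.png',read_camera(n)[...,::-1])
S=cv2.imread('pics/scene2.png');T=cv2.imread('pics/top2.png')
f=lambda im,x,y,w,h:cv2.resize(im[y:y+h,x:x+w],(400,500),interpolation=cv2.INTER_CUBIC)
cv2.imwrite('pics/c2.png',np.hstack([f(S,310,65,100,125),f(T,160,210,100,125)]))"
```

```text
t 5.0 pos [0.5572 0.0664 0.2253] mm [-0.5 31.  25.3] deg [-0.06 -0.02  0.07] F [ 0.0518 -0.3325 -0.472 ] gap 0.25303763633163096 gf 29.6113184094429
```

View pics/c2.png

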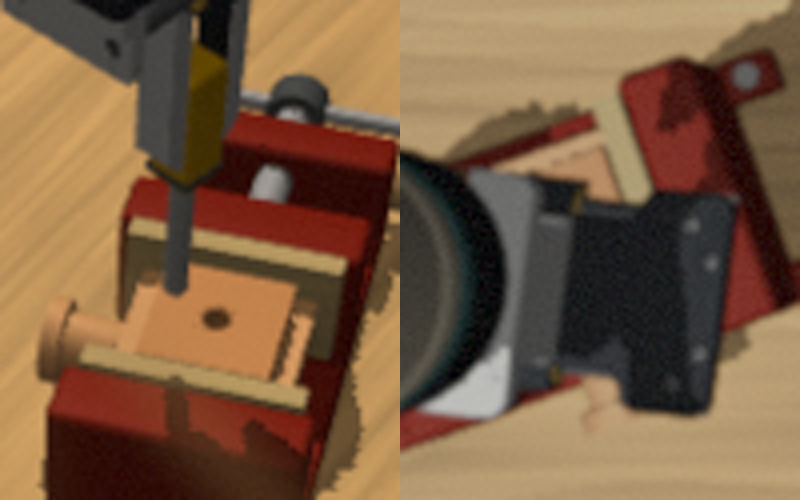

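The left crop shows the rod's lower end at scene (353.8,136.8) and the hole at (364.2,144.6). The top view is blocked by the arm. I'll work out the offset of the rod tip relative to the hole in the scene view.

```bash
python3 -c "
from h import *
s=state();zt=s['ee_pos'][2]-.0842
t=onz('scene',(353.75,136.75),zt);print('tip',t,t-s['ee_pos'])
h=onz('scene',(364.1,144.6),.098);print('hole',h)
p=s['ee_pos']+h-t;print('TCP target',p);go(p[0],p[1],.192)
# sanity: rod direction line
S=cv2.imread('pics/scene2.png');g=S[120:142,344:366].astype(int).sum(2);print(g[::2])
"
```

```text
tip [0.5578 0.0644 0.1412] [ 0.0006 -0.0017 -0.0842]
hole [0.5639 0.0965 0.098 ]
TCP target [0.5634 0.0982 0.1822]
t 5.1 pos [0.5572 0.0662 0.2254] mm [-1.6 32.6 33.4] deg [-0.04 -0.01  0.02] F [-0.5941  0.3509 -2.5598] gap 0.25807445831030706 gf 29.61142748594284
[[422 419 393 383 360 325 304 245 188 176 170 164 155 144 184 188 197 189
  187 189 188 187]
 [419 419 422 425 419 424 424 325 201 175 166 167 151 193 308 327 308 278
  263 248 219 195]
 [172 196 210 280 309 344 371 294 197 172 168 161 157 190 367 427 432 428
  427 428 428 429]
 [179 177 173 173 172 173 172 178 177 170 168 153 151 215 295 349 375 379
  396 402 422 426]
 [183 180 177 179 173 173 187 187 179 166 162 159 153 161 167 163 172 166
  165 166 167 201]
 [180 171 177 181 168 173 181 186 176 167 162 154 146 218 212 188 176 169
  170 168 168 171]
 [173 184 196 199 199 183 203 190 177 166 159 154 142 339 405 403 399 381
  365 325 303 286]
 [184 216 236 234 233 241 252 209 179 160 164 158 186 350 404 401 398 404
  402 402 402 399]
 [352 363 332 328 333 362 310 215 178 172 165 156 183 347 401 402 402 401
  399 404 402 397]
 [405 453 457 452 443 415 403 349 272 229 208 269 370 404 406 403 404 401
  404 401 399 401]
 [450 450 451 450 422 402 402 406 403 399 400 399 405 403 404 403 403 405
  400 404 393 401]]
```

>>> {"op": "carry_out", "data": {
  "increments": [
    [0.9, 0, 15, 0, 0, 0, 0],
    [0.9, -1, 28, 5, 0, 0, 0],
    [0.9, -2, 33, 12, 0, 0, 0],
    [0.9, -2, 33, 20, 0, 0, 0],
    [0.9, -2, 33, 27, 0, 0, 0],
    [0.9, -2, 33, 33, 0, 0, 0],
    [0.9, -2, 33, 35, 0, 0, 0],
    [0.9, -2, 33, 35, 0, 0, 0]
  ]
}}

```text
time_s: 5.9
ee_pos: [0.5636, 0.0996, 0.19]
eef_rot: [[-0.99, 0.138, -0.001], [0.138, 0.99, -0.0], [0.001, -0.0, -1.0]]
wrist_force: [0.1, 0.5, -0.6]
finger_gap: 0.254
gripper_force: 29.6
```

```bash
python3 -c "
from h import *
go(.5634,.0982,.184)
cv2.imwrite('pics/scene3.png',read_camera('scene')[...,::-1])
S=cv2.imread('pics/scene3.png');S0=cv2.imread('pics/scene0.png')
f=lambda im,x,y,w,h:cv2.resize(im[y:y+h,x:x+w],(400,500),interpolation=cv2.INTER_CUBIC)
cv2.imwrite('pics/c3.png',np.hstack([f(S,344,115,40,50),f(S0,344,115,40,50)]))"
```

```text
t 5.9 pos [0.5636 0.0996 0.19  ] mm [ 0.  -1.4  6. ] deg [-0.01 -0.04  0.08] F [ 0.1137  0.5296 -0.5956] gap 0.25376786376458416 gf 29.611409604549408
```

View pics/c3.png

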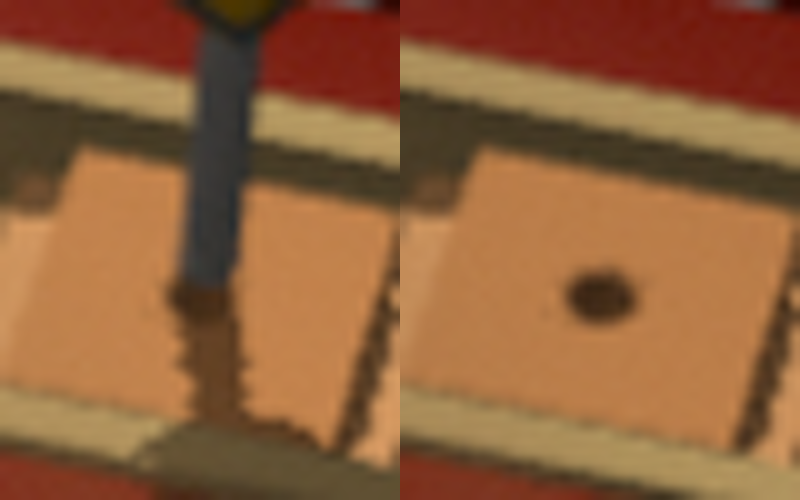

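The picture shows the rod tip at about scene (364.8,141.8), just above the hole at (364.0,144.7). The rest of the offset should mostly be height, so I'll compute it.

```bash
python3 -c "
from h import *
s=state();e=s['ee_pos']
h=onz('scene',(364.0,144.7),.098)
for z in (.104,.1058,.1075):
  t=onz('scene',(364.8,141.8),z);print(z,t-e,'move',(h-t)*1e3, 'tool',(s['eef_rot'].T@(h-t)*1e3))
t=onz('scene',(353.7,136.1),.1412);print('earlier tip-TCP',t-np.array([.5572,.0662,.2254]))
"
```

```text
0.104 [-0.0001 -0.0012 -0.0864] move [ 0.0533 -2.237  -6.    ] tool [-0.3613 -2.2083  6.    ]
0.1058 [ 0.0008 -0.0028 -0.0846] move [-0.8075 -0.6285 -7.8   ] tool [ 0.7129 -0.7338  7.8   ]
0.1075 [ 0.0016 -0.0044 -0.0829] move [-1.6205  0.8907 -9.5   ] tool [1.7274 0.6589 9.5001]
earlier tip-TCP [-0.0004 -0.0004 -0.0842]
```

>>> {"op": "carry_out", "data": {
  "increments": [
    [0.9, 0.7, -0.7, 2, 0, 0, 0],
    [0.9, 0.7, -0.7, 4, 0, 0, 0],
    [0.9, 0.7, -0.7, 6, 0, 0, 0],
    [0.9, 0.7, -0.7, 7, 0, 0, 0],
    [0.9, 0.7, -0.7, 7.5, 0, 0, 0],
    [0.9, 0.7, -0.7, 8, 0, 0, 0],
    [0.9, 0.7, -0.7, 8.5, 0, 0, 0],
    [0.9, 0.7, -0.7, 8.5, 0, 0, 0]
  ]
}}

```text
time_s: 6.75
ee_pos: [0.5631, 0.0993, 0.1819]
eef_rot: [[-0.991, 0.137, 0.0], [0.137, 0.991, 0.0], [0.0, 0.0, -1.0]]
wrist_force: [-0.5, 0.2, -1.4]
finger_gap: 0.259
gripper_force: 29.6
```

>>> {"op": "carry_out", "data": {
  "increments": [
    [0.9, 0, 0, 0.4, 0, 0, 0],
    [0.9, 0, 0, 0.8, 0, 0, 0],
    [0.9, 0, 0, 1.2, 0, 0, 0],
    [0.9, 0, 0, 1.5, 0, 0, 0],
    [0.9, 0, 0, 1.8, 0, 0, 0],
    [0.9, 0, 0, 2.0, 0, 0, 0],
    [0.9, 0, 0, 2.0, 0, 0, 0],
    [0.9, 0, 0, 2.0, 0, 0, 0]
  ]
}}

```text
time_s: 7.55
ee_pos: [0.5632, 0.0993, 0.18]
eef_rot: [[-0.991, 0.137, 0.0], [0.137, 0.991, 0.0], [-0.0, 0.0, -1.0]]
wrist_force: [0.5, -1.1, -1.5]
finger_gap: 0.256
gripper_force: 29.6
```

>>> {"op": "carry_out", "data": {
  "increments": [
    [0.9, 0, 0, 0.4, 0, 0, 0],
    [0.9, 0, 0, 0.8, 0, 0, 0],
    [0.9, 0, 0, 1.2, 0, 0, 0],
    [0.9, 0, 0, 1.6, 0, 0, 0],
    [0.9, 0, 0, 2.0, 0, 0, 0],
    [0.9, 0, 0, 2.2, 0, 0, 0],
    [0.9, 0, 0, 2.2, 0, 0, 0],
    [0.9, 0, 0, 2.2, 0, 0, 0]
  ]
}}

```text
time_s: 8.35
ee_pos: [0.5631, 0.0992, 0.1778]
eef_rot: [[-0.991, 0.137, 0.0], [0.137, 0.991, 0.0], [-0.0, 0.0, -1.0]]
wrist_force: [1.0, -0.5, -1.8]
finger_gap: 0.251
gripper_force: 29.6
```

>>> {"op": "carry_out", "data": {
  "increments": [
    [0.9, 0, 0, 0.6, 0, 0, 0],
    [0.9, 0, 0, 1.2, 0, 0, 0],
    [0.9, 0, 0, 1.8, 0, 0, 0],
    [0.9, 0, 0, 2.4, 0, 0, 0],
    [0.9, 0, 0, 3.0, 0, 0, 0],
    [0.9, 0, 0, 3.6, 0, 0, 0],
    [0.9, 0, 0, 4.0, 0, 0, 0],
    [0.9, 0, 0, 4.0, 0, 0, 0]
  ]
}}

```text
time_s: 9.15
ee_pos: [0.5631, 0.0993, 0.1737]
eef_rot: [[-0.991, 0.137, -0.0], [0.137, 0.991, 0.0], [0.0, 0.0, -1.0]]
wrist_force: [-0.3, 0.1, -1.6]
finger_gap: 0.254
gripper_force: 29.6
```

The rod is in the hole with no side force. Continuing down towards the bush.

>>> {"op": "carry_out", "data": {
  "increments": [
    [0.9, 0, 0, 1, 0, 0, 0],
    [0.9, 0, 0, 2, 0, 0, 0],
    [0.9, 0, 0, 3, 0, 0, 0],
    [0.9, 0, 0, 4, 0, 0, 0],
    [0.9, 0, 0, 5, 0, 0, 0],
    [0.9, 0, 0, 6, 0, 0, 0],
    [0.9, 0, 0, 7, 0, 0, 0],
    [0.9, 0, 0, 8, 0, 0, 0]
  ]
}}

```text
time_s: 9.95
ee_pos: [0.5631, 0.0993, 0.1657]
eef_rot: [[-0.991, 0.137, 0.0], [0.137, 0.991, 0.0], [-0.0, 0.0, -1.0]]
wrist_force: [-0.1, 0.3, -1.6]
finger_gap: 0.255
gripper_force: 29.6
```

>>> {"op": "carry_out", "data": {
  "increments": [
    [0.9, 0, 0, 0.5, 0, 0, 0],
    [0.9, 0, 0, 1, 0, 0, 0],
    [0.9, 0, 0, 1.5, 0, 0, 0],
    [0.9, 0, 0, 2, 0, 0, 0],
    [0.9, 0, 0, 2.5, 0, 0, 0],
    [0.9, 0, 0, 3, 0, 0, 0],
    [0.9, 0, 0, 3.5, 0, 0, 0],
    [0.9, 0, 0, 4, 0, 0, 0]
  ]
}}

```text
time_s: 10.75
ee_pos: [0.5633, 0.0993, 0.1624]
eef_rot: [[-0.991, 0.137, 0.001], [0.137, 0.991, 0.0], [-0.001, 0.0, -1.0]]
wrist_force: [-1.2, -0.3, 3.8]
finger_gap: 0.255
gripper_force: 29.6
```

>>> {"op": "carry_out", "data": {
  "increments": [
    [0.9, 0, 0, 0.2, 0, 0, 0],
    [0.9, 0, 0, 0.4, 0, 0, 0],
    [0.9, 0, 0, 0.6, 0, 0, 0],
    [0.9, 0, 0, 0.8, 0, 0, 0],
    [0.9, 0, 0, 1.0, 0, 0, 0],
    [0.9, 0, 0, 1.2, 0, 0, 0],
    [0.9, 0, 0, 1.3, 0, 0, 0],
    [0.9, 0, 0, 1.3, 0, 0, 0]
  ]
}}

```text
time_s: 11.55
ee_pos: [0.5635, 0.0991, 0.1613]
eef_rot: [[-0.991, 0.137, 0.001], [0.137, 0.991, -0.0], [-0.001, -0.0, -1.0]]
wrist_force: [-0.5, -0.7, 5.7]
finger_gap: 0.255
gripper_force: 29.6
```

>>> {"op": "carry_out", "data": {
  "increments": [
    [0.9, 0, 0, 0.4, 0, 0, 0],
    [0.9, 0, 0, 0.8, 0, 0, 0],
    [0.9, 0, 0, 1.2, 0, 0, 0],
    [0.9, 0, 0, 1.6, 0, 0, 0],
    [0.9, 0, 0, 2.0, 0, 0, 0],
    [0.9, 0, 0, 2.4, 0, 0, 0],
    [0.9, 0, 0, 2.8, 0, 0, 0],
    [0.9, 0, 0, 3.2, 0, 0, 0]
  ]
}}

```text
time_s: 12.35
ee_pos: [0.5635, 0.099, 0.1581]
eef_rot: [[-0.991, 0.137, 0.001], [0.137, 0.991, -0.0], [-0.001, -0.0, -1.0]]
wrist_force: [-0.9, -1.1, 5.3]
finger_gap: 0.258
gripper_force: 29.6
```

>>> {"op": "carry_out", "data": {
  "increments": [
    [0.9, 0, 0, 0.4, 0, 0, 0],
    [0.9, 0, 0, 0.8, 0, 0, 0],
    [0.9, 0, 0, 1.2, 0, 0, 0],
    [0.9, 0, 0, 1.6, 0, 0, 0],
    [0.9, 0, 0, 2.0, 0, 0, 0],
    [0.9, 0, 0, 2.4, 0, 0, 0],
    [0.9, 0, 0, 2.8, 0, 0, 0],
    [0.9, 0, 0, 3.2, 0, 0, 0]
  ]
}}

```text
time_s: 13.15
ee_pos: [0.5635, 0.0991, 0.1549]
eef_rot: [[-0.991, 0.137, 0.001], [0.137, 0.991, -0.0], [-0.001, -0.0, -1.0]]
wrist_force: [-0.9, -0.3, 5.2]
finger_gap: 0.257
gripper_force: 29.6
```

Steady at about 7 N and the bush is sliding. About 11 mm to go.

>>> {"op": "carry_out", "data": {
  "increments": [
    [0.9, 0, 0, 0.6, 0, 0, 0],
    [0.9, 0, 0, 1.2, 0, 0, 0],
    [0.9, 0, 0, 1.8, 0, 0, 0],
    [0.9, 0, 0, 2.4, 0, 0, 0],
    [0.9, 0, 0, 3.0, 0, 0, 0],
    [0.9, 0, 0, 3.6, 0, 0, 0],
    [0.9, 0, 0, 4.2, 0, 0, 0],
    [0.9, 0, 0, 4.8, 0, 0, 0]
  ]
}}

```text
time_s: 13.95
ee_pos: [0.5634, 0.0992, 0.1498]
eef_rot: [[-0.991, 0.137, 0.001], [0.137, 0.991, -0.0], [-0.001, 0.0, -1.0]]
wrist_force: [-0.8, -0.8, 4.8]
finger_gap: 0.255
gripper_force: 29.6
```

>>> {"op": "carry_out", "data": {
  "increments": [
    [0.9, 0, 0, 0.6, 0, 0, 0],
    [0.9, 0, 0, 1.2, 0, 0, 0],
    [0.9, 0, 0, 1.8, 0, 0, 0],
    [0.9, 0, 0, 2.4, 0, 0, 0],
    [0.9, 0, 0, 3.0, 0, 0, 0],
    [0.9, 0, 0, 3.6, 0, 0, 0],
    [0.9, 0, 0, 4.2, 0, 0, 0],
    [0.9, 0, 0, 4.8, 0, 0, 0]
  ]
}}

```text
time_s: 14.75
ee_pos: [0.5627, 0.0993, 0.1438]
eef_rot: [[-0.99, 0.138, -0.001], [0.138, 0.99, 0.0], [0.001, -0.0, -1.0]]
wrist_force: [0.7, -0.2, -1.9]
finger_gap: 0.253
gripper_force: 29.6
```

>>> {"op": "carry_out", "data": {
  "increments": [
    [0.9, 0, 0, 0.6, 0, 0, 0],
    [0.9, 0, 0, 1.2, 0, 0, 0],
    [0.9, 0, 0, 1.8, 0, 0, 0],
    [0.9, 0, 0, 2.4, 0, 0, 0],
    [0.9, 0, 0, 2.4, 0, 0, 0],
    [0.9, 0, 0, 2.4, 0, 0, 0],
    [0.9, 0, 0, 2.4, 0, 0, 0],
    [0.9, 0, 0, 2.4, 0, 0, 0]
  ]
}}

```text
time_s: 15.55
ee_pos: [0.5632, 0.0993, 0.1421]
eef_rot: [[-0.99, 0.138, 0.0], [0.138, 0.99, 0.0], [-0.0, 0.0, -1.0]]
wrist_force: [0.5, 0.5, -1.5]
finger_gap: 0.258
gripper_force: 29.6
```

Force fell to just the weight, so the bush has dropped. I'll probe 6 mm lower to confirm nothing hangs there, then draw out.

>>> {"op": "carry_out", "data": {
  "increments": [
    [0.9, 0, 0, 1, 0, 0, 0],
    [0.9, 0, 0, 2, 0, 0, 0],
    [0.9, 0, 0, 3, 0, 0, 0],
    [0.9, 0, 0, 4, 0, 0, 0],
    [0.9, 0, 0, 5, 0, 0, 0],
    [0.9, 0, 0, 6, 0, 0, 0],
    [0.9, 0, 0, 6, 0, 0, 0],
    [0.9, 0, 0, 6, 0, 0, 0]
  ]
}}

```text
time_s: 16.35
ee_pos: [0.5631, 0.0993, 0.136]
eef_rot: [[-0.991, 0.137, -0.0], [0.137, 0.991, 0.0], [0.0, 0.0, -1.0]]
wrist_force: [0.2, -0.2, -1.7]
finger_gap: 0.256
gripper_force: 29.6
```

>>> {"op": "carry_out", "data": {
  "increments": [
    [0.9, 0, 0, -5, 0, 0, 0],
    [0.9, 0, 0, -12, 0, 0, 0],
    [0.9, 0, 0, -20, 0, 0, 0],
    [0.9, 0, 0, -28, 0, 0, 0],
    [0.9, 0, 0, -36, 0, 0, 0],
    [0.9, 0, 0, -44, 0, 0, 0],
    [0.9, 0, 0, -52, 0, 0, 0],
    [0.9, 0, 0, -60, 0, 0, 0]
  ]
}}

```text
time_s: 17.15
ee_pos: [0.5631, 0.0992, 0.1968]
eef_rot: [[-0.991, 0.137, 0.0], [0.137, 0.991, 0.0], [-0.0, 0.0, -1.0]]
wrist_force: [-0.6, 0.5, -1.1]
finger_gap: 0.253
gripper_force: 29.6
```

```bash
python3 -c "
from h import *
go(.502,-.2224,.225)"
```

```text
t 17.15 pos [0.5631 0.0992 0.1968] mm [  16.3 -327.   -28.2] deg [0.   0.01 0.1 ] F [-0.5707  0.4942 -1.1204] gap 0.2532596656689329 gf 29.611379206180573
```

>>> {"op": "carry_out", "data": {
  "increments": [
    [0.9, 0, 0, -20, 0, 0, 0],
    [0.9, 0, -20, -28, 0, 0, 0],
    [0.9, 2, -55, -28, 0, 0, 0],
    [0.9, 4, -95, -28, 0, 0, 0],
    [0.9, 6, -135, -28, 0, 0, 0],
    [0.9, 8, -175, -28, 0, 0, 0],
    [0.9, 10, -215, -28, 0, 0, 0],
    [0.9, 12, -250, -28, 0, 0, 0]
  ]
}}

```text
time_s: 17.95
ee_pos: [0.5163, -0.1486, 0.2245]
eef_rot: [[-0.99, 0.138, 0.0], [0.138, 0.99, -0.0], [-0.0, -0.0, -1.0]]
wrist_force: [1.5, 0.5, -1.5]
finger_gap: 0.254
gripper_force: 29.6
```

>>> {"op": "carry_out", "data": {
  "increments": [
    [0.9, 2, -30, 0, 0, 0, 0],
    [0.9, 3, -55, 0, 0, 0, 0],
    [0.9, 4, -70, 0, 0, 0, 0],
    [0.9, 4, -77, 0, 0, 0, 0],
    [0.9, 4, -77, 25, 0, 0, 0],
    [0.9, 4, -77, 50, 0, 0, 0],
    [0.9, 4, -77, 70, 0, 0, 0],
    [0.9, 4, -77, 70, 0, 0, 0]
  ]
}}

```text
time_s: 18.75
ee_pos: [0.5006, -0.2202, 0.1515]
eef_rot: [[-0.991, 0.137, -0.005], [0.137, 0.991, 0.004], [0.006, 0.003, -1.0]]
wrist_force: [-0.3, 0.8, -2.2]
finger_gap: 0.259
gripper_force: 29.6
```

```bash
python3 -c "
from h import *
go(.5016,-.2223,.135)
S=read_camera('scene')[...,::-1].copy();cv2.imwrite('pics/scene4.png',S)
cv2.imwrite('pics/c4.png',cv2.resize(S[205:285,190:290],(800,600),interpolation=cv2.INTER_CUBIC))"
```

```text
t 18.75 pos [ 0.5006 -0.2202  0.1515] mm [-1.4 -2.  16.4] deg [ 0.19 -0.33  0.15] F [-0.343   0.8355 -2.1633] gap 0.2587063188617729 gf 29.611511528491974
```

View pics/c4.png

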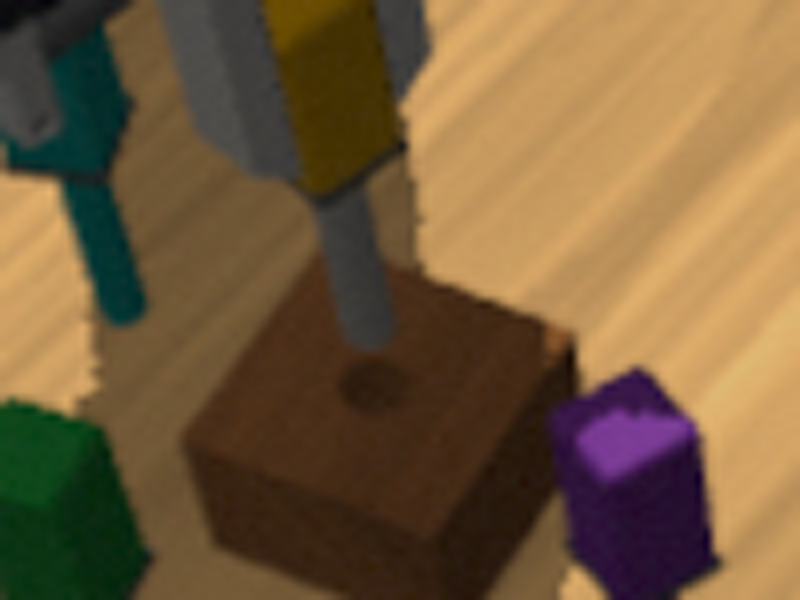

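The stand's hole is at scene (236.5,256.2), and the rod tip at (236.0,249.7) is just above it. Computing the offset:

```bash
python3 -c "
from h import *
h=onz('scene',(236.5,256.2),.05);e=state()['ee_pos']
for dz in (.0835,.0842,.085):
  t=onz('scene',(236.,249.6),e[2]-dz);d=h-t;print(h,t,d*1e3,e+d)
"
```

```text
[ 0.5019 -0.2259  0.05  ] [ 0.5025 -0.2242  0.0697] [ -0.671   -1.6364 -19.6526] [ 0.5011 -0.2227  0.1335]
[ 0.5019 -0.2259  0.05  ] [ 0.5022 -0.2239  0.069 ] [ -0.2965  -1.9493 -18.9526] [ 0.5015 -0.223   0.1342]
[ 0.5019 -0.2259  0.05  ] [ 0.5017 -0.2236  0.0682] [  0.1315  -2.3069 -18.1526] [ 0.5019 -0.2234  0.135 ]
```

>>> {"op": "carry_out", "data": {
  "increments": [
    [0.9, 0, 0, 3, 0, 0, 0],
    [0.9, 0, 0, 6, 0, 0, 0],
    [0.9, 0, 0, 6, 0, 0, 0],
    [0.9, 0, 0, 6, 0, 0, 0],
    [0.9, 0, 0, 6, 0, 0, 0],
    [0.9, 0, 0, 6, 0, 0, 0],
    [0.9, 0, 0, 6, 0, 0, 0],
    [0.9, 0, 0, 6, 0, 0, 0]
  ]
}}

```text
time_s: 19.6
ee_pos: [0.5023, -0.2225, 0.1481]
eef_rot: [[-0.99, 0.138, 0.0], [0.138, 0.99, 0.0], [-0.0, 0.0, -1.0]]
wrist_force: [-0.3, -0.2, -0.9]
finger_gap: 0.253
gripper_force: 29.6
```

```bash
python3 -c "
from h import *
go(.5016,-.2227,.0905)"
```

```text
t 19.6 pos [ 0.5023 -0.2225  0.1481] mm [ 0.7 -0.3 57.6] deg [0.   0.01 0.09] F [-0.2931 -0.1698 -0.8572] gap 0.2531622838693565 gf 29.61130678653717
```

Settled on target. Lowering into the stand.

>>> {"op": "carry_out", "data": {
  "increments": [
    [0.9, 0.6, 0, 3, 0, 0, 0],
    [0.9, 0.6, 0, 6, 0, 0, 0],
    [0.9, 0.6, 0, 9, 0, 0, 0],
    [0.9, 0.6, 0, 12, 0, 0, 0],
    [0.9, 0.6, 0, 14, 0, 0, 0],
    [0.9, 0.6, 0, 16, 0, 0, 0],
    [0.9, 0.6, 0, 18, 0, 0, 0],
    [0.9, 0.6, 0, 20, 0, 0, 0]
  ]
}}

```text
time_s: 20.4
ee_pos: [0.5018, -0.2224, 0.1279]
eef_rot: [[-0.991, 0.137, 0.0], [0.137, 0.991, 0.0], [-0.0, 0.0, -1.0]]
wrist_force: [-0.4, -0.5, -1.4]
finger_gap: 0.255
gripper_force: 29.6
```

>>> {"op": "carry_out", "data": {
  "increments": [
    [0.9, 0, 0, 4, 0, 0, 0],
    [0.9, 0, 0, 9, 0, 0, 0],
    [0.9, 0, 0, 14, 0, 0, 0],
    [0.9, 0, 0, 19, 0, 0, 0],
    [0.9, 0, 0, 24, 0, 0, 0],
    [0.9, 0, 0, 29, 0, 0, 0],
    [0.9, 0, 0, 33, 0, 0, 0],
    [0.9, 0, 0, 34, 0, 0, 0]
  ]
}}

```text
time_s: 21.2
ee_pos: [0.5014, -0.2222, 0.0934]
eef_rot: [[-0.991, 0.137, -0.001], [0.137, 0.991, 0.001], [0.001, 0.0, -1.0]]
wrist_force: [0.3, -0.2, -2.4]
finger_gap: 0.255
gripper_force: 29.6
```

>>> {"op": "carry_out", "data": {
  "increments": [
    [0.9, 0, 0, 0.5, 0, 0, 0],
    [0.9, 0, 0, 1, 0, 0, 0],
    [0.9, 0, 0, 1.5, 0, 0, 0],
    [0.9, 0, 0, 2, 0, 0, 0],
    [0.9, 0, 0, 2.4, 0, 0, 0],
    [0.9, 0, 0, 2.8, 0, 0, 0],
    [0.9, 0, 0, 3, 0, 0, 0],
    [0.9, 0, 0, 3, 0, 0, 0]
  ]
}}

```text
time_s: 22.0
ee_pos: [0.5017, -0.2223, 0.0911]
eef_rot: [[-0.991, 0.137, 0.0], [0.137, 0.991, 0.0], [-0.0, 0.0, -1.0]]
wrist_force: [-0.1, 0.4, -1.5]
finger_gap: 0.255
gripper_force: 29.6
```

>>> {"op": "carry_out", "data": {
  "increments": [
    [0.8, 0, 0, 0.5, 0, 0, 0],
    [0.7, 0, 0, 0.5, 0, 0, 0],
    [0.6, 0, 0, 0.5, 0, 0, 0],
    [0.5, 0, 0, 0.5, 0, 0, 0],
    [0.4, 0, 0, 0.5, 0, 0, 0],
    [0.35, 0, 0, 0.5, 0, 0, 0],
    [0.35, 0, 0, 0.5, 0, 0, 0],
    [0.35, 0, 0, 0.5, 0, 0, 0]
  ]
}}

```text
time_s: 22.8
ee_pos: [0.5017, -0.2223, 0.0905]
eef_rot: [[-0.991, 0.137, 0.0], [0.137, 0.991, 0.0], [-0.0, 0.0, -1.0]]
wrist_force: [0.9, 0.1, 0.1]
finger_gap: 0.648
gripper_force: 0.0
```

>>> {"op": "carry_out", "data": {
  "increments": [
    [0.35, 0, 0, -10, 0, 0, 0],
    [0.35, 0, 0, -25, 0, 0, 0],
    [0.35, 0, 0, -45, 0, 0, 0],
    [0.35, 0, 0, -70, 0, 0, 0],
    [0.35, 0, 0, -95, 0, 0, 0],
    [0.35, 0, 0, -120, 0, 0, 0],
    [0.35, 0, 30, -120, 0, 0, 0],
    [0.35, 0, 60, -120, 0, 0, 0]
  ]
}}

```text
time_s: 23.6
ee_pos: [0.5107, -0.1632, 0.2125]
eef_rot: [[-0.99, 0.139, 0.003], [0.139, 0.99, -0.001], [-0.003, -0.001, -1.0]]
wrist_force: [0.2, 1.0, -0.7]
finger_gap: 0.653
gripper_force: 0.0
```

>>> {"op": "carry_out", "data": {
  "increments": [
    [0.35, 0, 40, 0, 0, 0, 0],
    [0.35, 0, 80, 0, 0, 0, 0],
    [0.35, 0, 110, 0, 0, 0, 0],
    [0.35, 0, 130, 0, 0, 0, 0],
    [0.35, 0, 140, 0, 0, 0, 0],
    [0.35, 0, 140, 0, 0, 0, 0],
    [0.35, 0, 140, 0, 0, 0, 0],
    [0.35, 0, 140, 0, 0, 0, 0]
  ]
}}

```text
time_s: 24.4
ee_pos: [0.5292, -0.0254, 0.2106]
eef_rot: [[-0.99, 0.139, -0.0], [0.139, 0.99, -0.0], [-0.0, -0.0, -1.0]]
wrist_force: [-0.0, 0.3, -0.6]
finger_gap: 0.65
gripper_force: 0.0
```

```bash
python3 -c "
from h import *
S=read_camera('scene')[...,::-1].copy();T=read_camera('top')[...,::-1].copy()
f=lambda im,x,y,w,h:cv2.resize(im[y:y+h,x:x+w],(400,400),interpolation=cv2.INTER_CUBIC)
cv2.imwrite('pics/c5.png',np.hstack([f(S,180,190,110,110),f(S,310,90,110,110)]))"
```

```text
(no output)
```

View pics/c5.png

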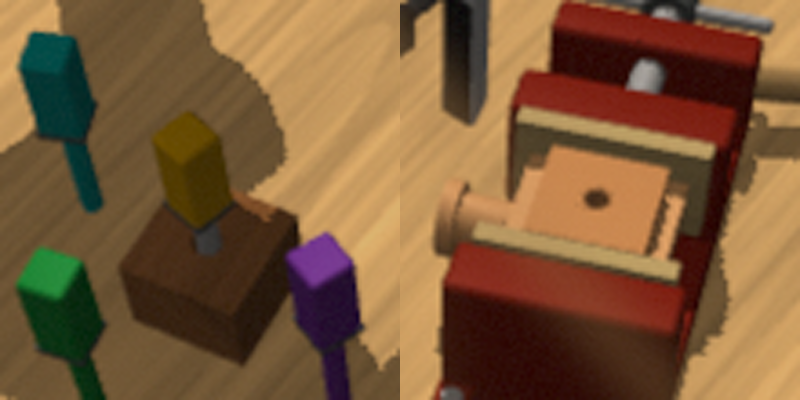

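The drift stands upright in its stand, at (195,170) in the left crop. The hole in the pattern is clear, at (597,198), and the gripper is away from everything. Handing in.

```bash
python3 -c "
from rig import *
print(job_done())"
```

```text
the job is handed in; nothing more can be done
None
```

I drove the bush out at about 7 N and stood the drift back in its stand, then handed the job in at about 24.5 s; no verdict came back, and the bush in the tray is inferred from the force drop and a clear probe below, not seen.

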